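Put the green cord spool away in the sloping rack

TASK

Put the green spool of picture cord away: swing the stand's guide arm well aside and leave it there, then draw the spool straight up off its spindle without wrenching it. Lower it into the empty bay of the sloping rack, the one with the green card, so that it stands square on the sloping floor and against the front lip before you let go. Leave the other two spools, the brush jar and the tape roll as they are.

Things in the scene. Friction and masses are not known exactly. Their poses are not given: they have to be found in the camera images.
- stand: Cord pay-off stand, fixed, left or right on the bench: beech base 215 x 130 x 18 mm, grey felt seat (dia 62, top 22 mm above the bench), upright steel spindle dia 10, steel mast dia 10 and 173 mm high. Origin on the bench under the spindle's axis; z up; x points from the spindle to the mast, whose axis is 115 mm away.
- spindle_tip (a point): Rounded top of the spindle, 108 mm above the bench.
- guide (a joint): Guide arm: level steel rod dia 8, 178 mm above the bench, hinged on the mast's top (collar dia 20, ball to 198 mm), eyelet 115 mm from the mast's axis. Rad: 0 = eyelet over the spindle (rod along the stand's -x from the mast), positive = counter-clockwise from above. Swings either way to 1.9; light friction (0.04 N m), stays where left. Well aside: 60 degrees or more, either way.
- guide_eye (a point): Centre of the eyelet at the end of the guide arm.
- spool: Green spool of cord, loose on the spindle, about 0.2 to 0.5 kg: foot flange dia 68 x 8 mm, winding dia 56 from 8 to 77 mm height (grip here, from above), pale core dia 34, total height 80 mm, through bore dia 20. Origin at the centre of its underside, z along its axis towards its top.
- rack: Plywood rack, fixed, left or right: three bays 104 mm apart on one floor sloping down 30 degrees to the front (-x), which faces the robot. Origin on the bench under the middle bay's spool place (50 mm up); x to the back, y along the bays, z up. Above the floor: lip 18 mm, dividers 20, outer walls 30, back rail 25 mm (85 mm up the slope from the place).
- green_card: Green card, 42 x 17 mm, on the lip of the empty bay. Origin not on the card but at that bay's spool place: the point of the sloping floor where the centre of the spool's underside belongs (flange then 2 mm from the lip). x up the slope, y along the bays, z square out of the floor (30 degrees from vertical, leaning to the front).
- ochre_spool: Ochre spool, same sizes as the green one, standing loose in one of the other two bays. Bystander.
- rust_spool: Rust-red spool, same sizes, standing loose in the remaining bay. Bystander.
- brush_jar: Stoneware jar with brushes, dia 76 x 108 mm, brushes to 245 mm, loose on the bench beyond the work. Origin at the centre of its underside. Bystander.
- tape_roll: Roll of masking tape lying flat on the bench, dia 110 x 36 mm, loose, beyond the work. Origin at the centre of its underside. Bystander.
Mind the look-alikes: they are no part of the job. There is more than one size of the spool; the one meant has the size given above.

How it is judged:
By the outcome, as a careful person would: the job done as asked, in the order asked, and still so for the second after the job is handed in, with the robot touching nothing.
It also fails if it takes over 59 s, if anything falls off the work surface, if the arm or the gripper's body presses on something with over 40 N, if the wrist force passes 120 N, or if a joint passes its speed limit or range.

ROBOT

A 6-joint arm with a two-finger parallel gripper is mounted at the origin on the work surface. World frame = base frame: x ahead of the robot, y to its left, z up, the work surface at z = 0. Lengths are in m, angles in rad, forces in N, time in s.
With the tool pointing down it reaches from about 0.35 to 0.775 m from the base axis. Payload 5.5 kg.
Tool frame: the origin (TCP) lies on the centre line of the jaws, within the pads' length; the fingertips stand 11 mm ahead of it and the grasp point (between the pads) lies 8 mm behind it; z points along the fingers, y is the line along which they close (so a half turn about z gives the same grasp; the last joint's range is limited). The gripper opens to 85 mm and grips with 20 to 120 N. Pads are 22 mm wide; open, the fingers measure 114 mm over their backs; the gripper's body (76 mm by 85 mm) begins 54 mm behind the grasp point. The pads swing forward as they close: fully open they stand 13 mm farther back than shut.
Start: joints at [-1.476, 0.313, 0.046, 1.304, 0, 1.431], TCP at [0.134, -0.559, 0.242] pointing down, gripper open.
Joint ranges: [-2.76, 2.76], [-0.86, 1.69], [-1.03, 1.26], [-2.2, 2.34], [-1.47, 1.5], [-3.14, 3.14]. Speed limits (rad/s): [2.57, 2.57, 3.14, 3.14, 3.14, 3.14].

INTERFACE

Orientations are given as a 3x3 rotation matrix whose columns are the frame's x, y, z axes.
In Python, from rig import ctrl, imaging gives the robot as it stands. The module is installed in compiled form; this text tells all that it offers.
- The arm moves only by the tool step_arm, never from a script. Its argument "increments" is one flat list of numbers, 7 for each row, row after row: the opening, from -1 (shut) to 1 (fully open), then the shift along the world's x, y, z in m, then the turn, a rotation vector about the world's x, y, z in degrees. A call has 1 to 12 rows; each row is the pose to reach, as a shift and turn from the pose commanded when the call began; what a row does not reach only later rows make up. A row lasts 1/12 s, in which the tool goes at most 41.7 mm and 7.16 degrees, less where a joint would pass 70% of its speed; a pose out of reach is approached as far as the arm can. A call with a gripper value outside its range is refused whole. The fingers move at their own pace and stop on an object; "force" is the grip in N (left out, the last holds). Time passes only in rows, so rows that repeat a pose let the fingers close. It gives the time, the measured TCP pose, the force, the opening and the grip force at its end, in the units of the state.
- ctrl.get_state(): the state, without advancing time (a new reading comes with each control period).
- imaging.read_camera(name): name is "scene" or "top" or "wrist"; returns (picture, depth): 420x560x3 uint8, red, green, blue; 420x560 float32, m along the optical axis (not along the pixel's ray), 0 where there is no reading.
- imaging.get_calibration(name): a dict with "camera_matrix" (3x3 intrinsics, pixels), "eye" and "rotation" of the camera in the world. Camera axes: x right, y up, looking along -z (the intrinsics and any distortion apply to the point x, -y, -z); pixel columns grow to the right and rows downward; lengths in m; the calibration is good to about 2 mm. A picture is of the moment at which its call begins: read the wrist's pose just before it. get_calibration takes no time and is no camera call; for the wrist camera it gives the pose at the moment of the call.
- ctrl.close_job(): hands the job in; it is judged then, once.
The state is a dict: "time": time; "joints": joint angles; "joint_velocities": joint speeds; "tau": joint torques, N m; "ee_pos": TCP position; "ee_rot": TCP orientation; "force": force on the tool from outside, world axes, zero at the start; "wrist_torque": the same for the moment, N m; "opening": finger opening in m; "grip_force": force on a finger pad.
Only numpy, scipy, OpenCV 4.12 (cv2) and the standard library are available. Lean on these libraries where they do the work, as an engineer would, in place of code of your own. Each camera call takes 0.05 s, during which the arm holds its last target. There are 200 camera calls.

## Working session

There is one attempt and no reset: what is moved stays moved. The work goes in short steps, Python scripts to look and compute and a tool call to move; the robot and the scene stay as the last step left them, time stands still between calls to the robot, and variables do not carry over. Pictures are saved under pics/ and viewed, at most 10 in all, crops included, and the job is handed in when it is done.

Besides the shell and the picture viewer there is one more tool, called as name(argument=value, ...), one argument or row to a line, values as JSON. step_arm: Moves the arm, as the interface text tells. Its arguments: {"type":"object","properties":{"increments":{"type":"array"},"force":{"type":"number"}},"required":["increments"]}

```bash
mkdir -p pics; cat > h.py <<'E'
import numpy as np, cv2
from rig import ctrl, imaging
def shot(n,tag):
    c=imaging.get_calibration(n); p,d=imaging.read_camera(n)
    np.savez(f'pics/{tag}.npz',p=p,d=d,K=c['camera_matrix'],e=c['eye'],R=c['rotation'])
    cv2.imwrite(f'pics/{tag}.png',p[:,:,::-1]); return p,d,c
def cloud(tag):
    z=np.load(f'pics/{tag}.npz'); K,d=z['K'],z['d']
    v,u=np.mgrid[:420,:560]
    c=np.stack([(u-K[0,2])/K[0,0]*d,-(v-K[1,2])/K[1,1]*d,-d],-1)
    w=c@np.array(z['R']).T+z['e']; w[d==0]=np.nan
    return z['p'],w
E
python3 - <<'E'
from h import *
for n in('scene','top'):
    p,d,c=shot(n,n+'0'); print(n,c)
a=cv2.imread('pics/scene0.png');b=cv2.imread('pics/top0.png')
print(ctrl.get_state())
E
```

```text
scene {'camera_matrix': array([[517.70361492,   0.        , 276.33634284],
       [  0.        , 517.70361492, 214.59726895],
       [  0.        ,   0.        ,   1.        ]]), 'eye': array([0.94805094, 0.64241177, 0.70070925]), 'rotation': array([[-0.84786202, -0.31745746,  0.42467725],
       [ 0.53011901, -0.52294067,  0.66746302],
       [ 0.01018989,  0.79104603,  0.61167177]])}
top {'camera_matrix': array([[457.21086414,   0.        , 278.18016758],
       [  0.        , 457.21086414, 210.50846601],
       [  0.        ,   0.        ,   1.        ]]), 'eye': array([0.42866134, 0.00956656, 1.01783902]), 'rotation': array([[ 0.01003254,  0.98934465, -0.14524641],
       [-0.99990078,  0.00848921, -0.01124152],
       [-0.00988871,  0.14534478,  0.98933165]])}
{'time': 0.1, 'joints': array([-1.47562666e+00,  3.13955962e-01,  4.51005860e-02,  1.30363309e+00,
       -1.95205083e-05,  1.43119489e+00]), 'joint_velocities': array([-0.00219504, -0.00055015,  0.00187103,  0.00043993, -0.00073882,
       -0.00025707]), 'tau': array([ 4.02188729e-03, -4.81720054e+01,  2.99246407e+01,  1.26389277e-02,
       -9.96293011e-05, -1.70967428e-05]), 'ee_pos': array([ 0.13369801, -0.55877978,  0.24148387]), 'ee_rot': array([[ 9.72567627e-01,  2.32620245e-01, -1.80229782e-04],
       [ 2.32620214e-01, -9.72566196e-01,  1.68262978e-03],
       [ 2.16128358e-04, -1.67839635e-03, -9.99998568e-01]]), 'force': array([-1.22868335,  0.5627729 ,  1.2680944 ]), 'wrist_torque': array([ 0.00533384, -0.00992961,  0.01456449]), 'grip_force': 0.0, 'opening': 0.08526671405473892}
```

View pics/scene0.png

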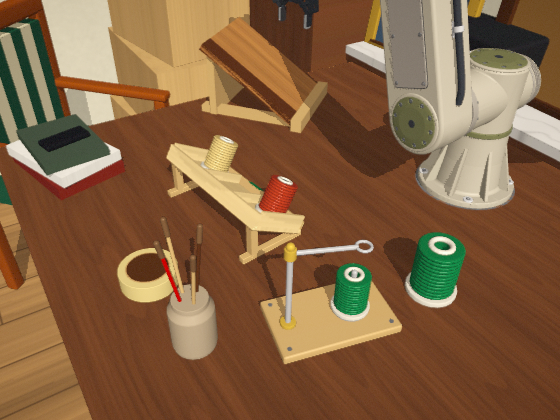

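View pics/top0.png

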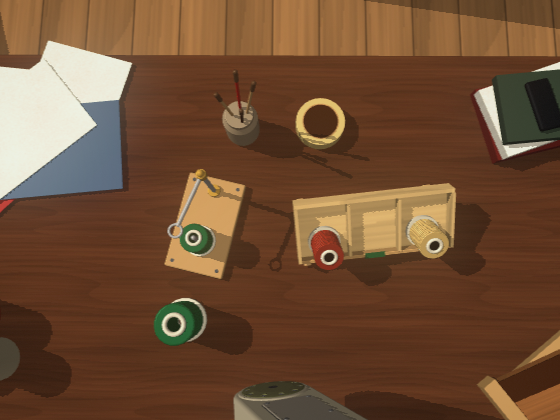

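The top view shows two green spools: A is on the stand at top (196,238), scene (352,290). B stands free on the bench at top (178,322), scene (435,268). A fits because it is on the spindle and looks smaller. I'll check its size by depth and in a crop. The empty bay is the middle one, with its card at top (375,254).

```bash
python3 - <<'E'
from h import *
p,w=cloud('top0')
def m(n,u,v,r=2):
    print(n,np.round(np.nanmedian(w[v-r:v+r+1,u-r:u+r+1].reshape(-1,3),0),4))
for n,u,v in [('ball',201,174),('eyeL',168,231),('eyeR',180,231),('rodmid',190,198),('base1',237,190),('base2',218,270),('table',280,330)]: m(n,u,v,1)
for t in('top0','scene0'):
    p,w=cloud(t); hsv=cv2.cvtColor(p,cv2.COLOR_RGB2HSV)
    # pale core tops/ tips by height
    for nm,c,zr in [('A',(0.37,0.19),(.090,.106)),('tip',(.37,.19),(.106,.115))]:
        k=(abs(w[...,2]-np.mean(zr))<(zr[1]-zr[0])/2)&(np.hypot(w[...,0]-c[0],w[...,1]-c[1])<.09)
        q=w[k]; print(t,nm,len(q),q.mean(0).round(4) if len(q) else '', np.ptp(q,axis=0).round(3) if len(q) else '')
    # green pixels
    g=((hsv[...,0]>55)&(hsv[...,0]<90)&(hsv[...,1]>120)).astype(np.uint8)
    n,l,s,ce=cv2.connectedComponentsWithStats(g)
    for i in range(1,n):
        if s[i,4]>60:
            q=w[l==i]; q=q[~np.isnan(q[:,0])]; 
            if len(q): print(t,'green',ce[i].round(),s[i,4],np.percentile(q,2,axis=0).round(3),np.percentile(q,98,axis=0).round(3))
    # guide/rod at z .17-.2 near stand
    k=(w[...,2]>.168)&(w[...,2]<.2)&(w[...,0]>.2)&(w[...,0]<.65)&(w[...,1]>.05)&(w[...,1]<.35)
    q=w[k]; print(t,'rod',len(q)); o=np.argsort(q[:,0]); print(q[o][::max(1,len(q)//12)].round(3))
a=cv2.imread('pics/top0.png')
c=np.hstack([cv2.resize(a[160:290,140:260],(480,520),interpolation=3),])
b=cv2.imread('pics/scene0.png')[220:360,250:400]
cv2.imwrite('pics/c1.png',np.hstack([cv2.resize(a[165:345,140:260],(380,570),interpolation=2),cv2.resize(b,(420,392),interpolation=2).__class__(0) if 0 else cv2.copyMakeBorder(cv2.resize(b,(420,392),interpolation=2),0,178,0,0,0)]))
cv2.imwrite('pics/c2.png',cv2.resize(a[175:275,280:470],(798,420),interpolation=2))
E
```

```text
ball [0.616  0.1617 0.1964]
eyeL [0.5126 0.222  0.1783]
eyeR [0.5258 0.2364 0.0188]
rodmid [0.5736 0.1831 0.1817]
base1 [0.6205 0.1129 0.0198]
base2 [0.4437 0.1499 0.0193]
table [3.165e-01 1.460e-02 2.000e-04]
top0 A 231 [0.3392 0.215  0.1022] [0.08  0.081 0.016]
top0 tip 1074 [0.3375 0.2191 0.1092] [0.08  0.08  0.009]
top0 green [175. 324.] 825 [0.301 0.183 0.104] [0.375 0.257 0.111]
top0 rod 436
[[0.244 0.066 0.197]
 [0.506 0.201 0.181]
 [0.517 0.196 0.182]
 [0.525 0.21  0.179]
 [0.538 0.198 0.183]
 [0.551 0.195 0.182]
 [0.565 0.184 0.178]
 [0.579 0.18  0.182]
 [0.593 0.175 0.181]
 [0.608 0.17  0.182]
 [0.614 0.163 0.197]
 [0.618 0.158 0.194]
 [0.627 0.163 0.189]]
scene0 A 456 [0.353  0.2318 0.0988] [0.074 0.081 0.016]
scene0 tip 951 [0.34   0.2235 0.109 ] [0.081 0.08  0.009]
scene0 green [45. 66.] 810 [ 0.671 -1.383 -0.24 ] [ 0.704 -1.344  0.121]
scene0 green [27. 73.] 872 [ 0.746 -1.318 -0.212] [ 0.779 -1.278  0.122]
scene0 green [11. 92.] 697 [ 0.819 -1.248 -0.185] [ 0.85  -1.213  0.081]
scene0 green [  3. 134.] 118 [ 0.894 -1.184 -0.2  ] [ 0.915 -1.154 -0.121]
scene0 green [  4. 193.] 170 [ 0.954 -1.081 -0.357] [ 0.98  -1.026 -0.277]
scene0 green [436. 269.] 2387 [0.307 0.19  0.018] [0.377 0.261 0.11 ]
scene0 green [441. 246.] 82 [0.321 0.206 0.09 ] [0.335 0.223 0.104]
scene0 green [351. 291.] 1295 [0.484 0.169 0.035] [0.535 0.219 0.102]
scene0 rod 769
[[0.2   0.07  0.191]
 [0.241 0.071 0.2  ]
 [0.502 0.213 0.181]
 [0.518 0.22  0.179]
 [0.53  0.199 0.181]
 [0.548 0.194 0.184]
 [0.565 0.189 0.18 ]
 [0.582 0.183 0.183]
 [0.599 0.176 0.181]
 [0.615 0.169 0.195]
 [0.62  0.173 0.177]
 [0.624 0.17  0.185]
 [0.629 0.166 0.188]]
```

View pics/c1.png

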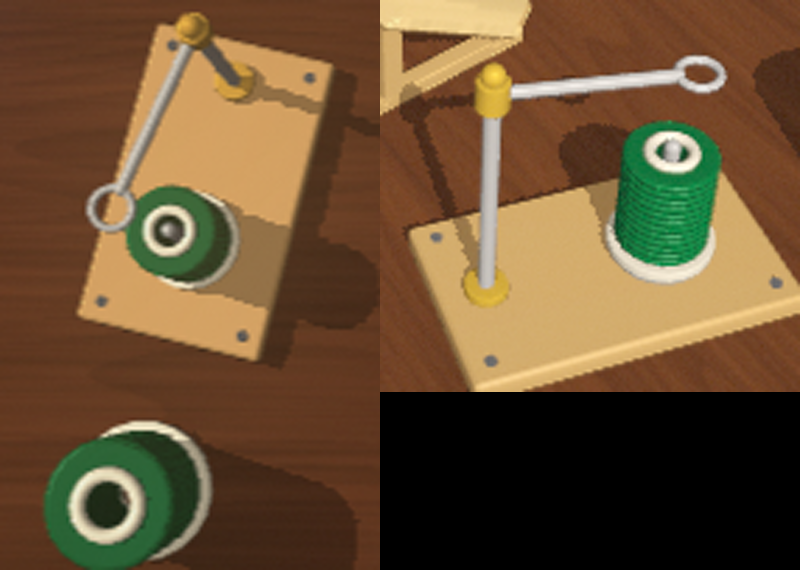

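View pics/c2.png

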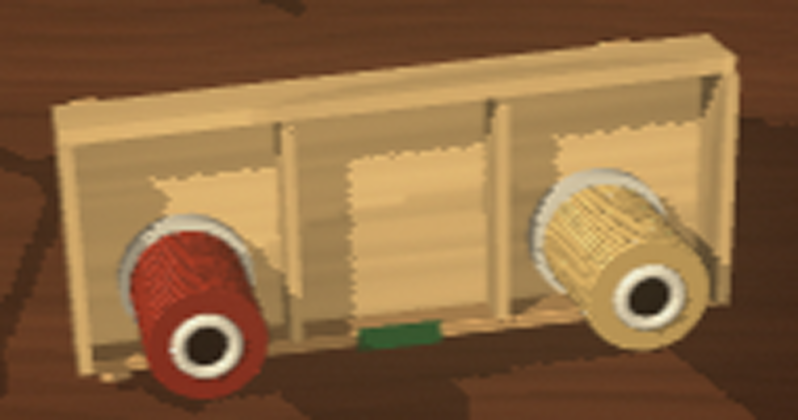

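The crop confirms it: A has the spindle in its bore, sits under the eyelet and measures about 102 mm to its top. B is about 110 mm high and 76 mm wide, so it's the look-alike. The guide is about 12° off centre, with its eyelet towards +y. Next I fit the spool axis and the rack frame.

```bash
python3 - <<'E'
from h import *
from scipy.optimize import least_squares
for t in('top0','scene0'):
    p,w=cloud(t); hsv=cv2.cvtColor(p,cv2.COLOR_RGB2HSV).astype(int)
    near=np.hypot(w[...,0]-.51,w[...,1]-.195)<.05
    k=near&(w[...,2]>.036)&(w[...,2]<.097)&(hsv[...,1]>110)&(hsv[...,0]>50)&(hsv[...,0]<95)
    q=w[k]
    r=least_squares(lambda x:np.hypot(q[:,0]-x[0],q[:,1]-x[1])-.028,[.51,.195],loss='soft_l1',f_scale=.002)
    print(t,'spool side',len(q),r.x.round(4),np.sqrt(np.mean(r.fun**2)).round(4))
    k=near&(w[...,2]>.098)&(w[...,2]<.106); print(' top',k.sum(),w[k].mean(0).round(4),((w[k].min(0)+w[k].max(0))/2).round(4))
    # mast
    k=(np.hypot(w[...,0]-.617,w[...,1]-.163)<.02)&(w[...,2]>.17); print(' collar',w[k].mean(0).round(4),k.sum())
    # jar
    k=(np.hypot(w[...,0]-.74,w[...,1]-.09)<.12)&(w[...,2]>.05)&(w[...,0]>.64); q=w[k];print(' jar',q.min(0).round(3),q.max(0).round(3))
p,w=cloud('top0')
# floor of middle bay: pixels 352-395 x 205-245
F=[]
for u0,u1,v0,v1 in[(355,393,212,245),(352,395,205,250)]:
    q=w[v0:v1,u0:u1].reshape(-1,3)
    q=q[~np.isnan(q[:,0])]
    A=np.c_[q[:,:2],np.ones(len(q))]
    for _ in range(4):
        c=np.linalg.lstsq(A,q[:,2],rcond=None)[0]; e=q[:,2]-A@c; A=A[abs(e)<.004];q=q[abs(e)<.004]
    g=np.hypot(*c[:2]); print('floor',c.round(4),'slope',np.degrees(np.arctan(g)).round(2),'yaw of x',np.degrees(np.arctan2(c[1],c[0])).round(2),len(q),e.std().round(4))
# height above plane map -> dividers/lip/back rail
H=(w[...,2]-(w[...,:2]@c[:2]+c[2]))*np.cos(np.arctan(g))
yaw=np.radians(5)
def rect(nm,k):
    q=w[k];print(nm,k.sum(),np.nanmedian(q,0).round(4));return q
box=np.zeros(H.shape,bool);box[183:262,290:460]=1
for nm,lo,hi in[('div',.014,.024),('hi',.022,.034)]:
    m=(box&(H>lo)&(H<hi)).astype(np.uint8)
    n,l,s,ce=cv2.connectedComponentsWithStats(m)
    for i in range(1,n):
        if s[i,4]>25:
            q=w[l==i];mu=q.mean(0);U,S,V=np.linalg.svd(q[:,:2]-mu[:2],full_matrices=0)
            print(nm,s[i],mu.round(4),'dir',np.degrees(np.arctan2(V[0,1],V[0,0])).round(1),(S/np.sqrt(len(q))).round(4))
hsv=cv2.cvtColor(p,cv2.COLOR_RGB2HSV).astype(int)
k=box&(hsv[...,0]>50)&(hsv[...,0]<95)&(hsv[...,1]>80)
k[:245]=0; vv,uu=np.where(k);print('card px',uu.mean(),vv.mean(),len(uu)); q=rect('card',k); print(q.min(0),q.max(0))
E
```

```text
top0 spool side 9 [0.5088 0.1913] 0.0028
 top 498 [0.5064 0.1887 0.1009] [0.5062 0.189  0.1019]
 collar [0.6145 0.1635 0.1879] 134
 jar [0.724 0.061 0.05 ] [0.801 0.14  0.245]
scene0 spool side 861 [0.5066 0.1902] 0.0024
 top 608 [0.508  0.1919 0.1007] [0.5063 0.191  0.1018]
 collar [0.619  0.1686 0.1849] 248
 jar [0.725 0.06  0.05 ] [0.802 0.143 0.244]
floor [ 0.5745  0.0728 -0.2367] slope 30.07 yaw of x 7.22 1219 0.0017
floor [ 0.5749  0.0692 -0.2375] slope 30.07 yaw of x 6.86 1852 0.0017
div [ 294  187  161   73 1043] [ 0.5384 -0.1802  0.0816] dir 90.4 [0.0697 0.0488]
div [448 199   4  44  83] [ 0.5479 -0.3336  0.077 ] dir -173.4 [0.0233 0.0006]
div [410 220  24  19  63] [ 0.5378 -0.2678  0.0753] dir 128.1 [0.0149 0.0054]
div [311 230  25  12  50] [ 0.5191 -0.0703  0.0783] dir -73.2 [0.0143 0.0039]
div [302 259  13   3  32] [ 0.4657 -0.0446  0.0467] dir -86.6 [0.0077 0.0015]
hi [ 294  188  162   74 1099] [ 0.5677 -0.1874  0.1065] dir 94.7 [0.1215 0.0326]
hi [411 221  26  21  83] [ 0.5341 -0.2702  0.083 ] dir 126.8 [0.0159 0.0057]
hi [312 232  27  15  71] [ 0.5134 -0.0703  0.0851] dir -72.7 [0.0159 0.0052]
card px 374.9620253164557 254.49367088607596 79
card 79 [ 0.4798 -0.1843  0.0472]
[ 0.4737177  -0.20238443  0.04042724] [ 0.48442519 -0.16540595  0.05101189]
```

step_arm(
  increments=[-1, 0.19, 0.36, 0.02, 0, 0, 84, -1, 0.19, 0.36, 0.02, 0, 0, 84, -1, 0.19, 0.36, 0.02, 0, 0, 84, -1, 0.19, 0.36, 0.02, 0, 0, 84, -1, 0.19, 0.36, 0.02, 0, 0, 84, -1, 0.19, 0.36, 0.02, 0, 0, 84, -1, 0.19, 0.36, 0.02, 0, 0, 84, -1, 0.19, 0.36, 0.02, 0, 0, 84, -1, 0.19, 0.36, 0.02, 0, 0, 84, -1, 0.19, 0.36, 0.02, 0, 0, 84, -1, 0.19, 0.36, 0.02, 0, 0, 84, -1, 0.19, 0.36, 0.02, 0, 0, 84],
  force=40,
)

```text
time: 1.1
ee_pos: [0.3244, -0.1971, 0.2623]
ee_rot: [[-0.141, 0.99, 0.0], [0.99, 0.141, 0.0], [0.0, 0.0, -1.0]]
force: [-0.5, 0.5, -0.2]
opening: -0.0
grip_force: 0.0
```

step_arm(
  increments=[-1, 0.204, 0.357, 0, 0, 0, 85, -1, 0.204, 0.357, 0, 0, 0, 85, -1, 0.204, 0.357, 0, 0, 0, 85, -1, 0.204, 0.357, 0, 0, 0, 85, -1, 0.204, 0.357, 0, 0, 0, 85, -1, 0.204, 0.357, 0, 0, 0, 85, -1, 0.204, 0.357, 0, 0, 0, 85, -1, 0.204, 0.357, 0, 0, 0, 85, -1, 0.204, 0.357, 0, 0, 0, 85, -1, 0.204, 0.357, 0, 0, 0, 85, -1, 0.204, 0.357, 0, 0, 0, 85, -1, 0.204, 0.357, 0, 0, 0, 85],
)

```text
time: 2.1
ee_pos: [0.5281, 0.16, 0.2609]
ee_rot: [[-0.999, -0.053, -0.002], [-0.053, 0.999, -0.0], [0.002, -0.0, -1.0]]
force: [-0.4, -0.3, 0.7]
opening: 0.0001
grip_force: 0.0
```

step_arm(
  increments=[-1, 0, 0, -0.04, 0, 0, 4, -1, 0, 0, -0.075, 0, 0, 4, -1, 0, 0, -0.09, 0, 0, 4, -1, 0, 0, -0.09, 0, 0, 4, -1, 0.004, 0.012, -0.09, 0, 0, 4, -1, 0.008, 0.022, -0.09, 0, 0, 4, -1, 0.012, 0.032, -0.09, 0, 0, 4, -1, 0.016, 0.042, -0.09, 0, 0, 4, -1, 0.022, 0.051, -0.09, 0, 0, 4, -1, 0.028, 0.059, -0.09, 0, 0, 4, -1, 0.036, 0.066, -0.09, 0, 0, 4, -1, 0.044, 0.073, -0.09, 0, 0, 4],
)

```text
time: 3.1
ee_pos: [0.5725, 0.2319, 0.1726]
ee_rot: [[-0.994, -0.113, 0.0], [-0.113, 0.994, 0.0], [-0.0, 0.0, -1.0]]
force: [-0.9, -0.6, -0.0]
opening: -0.0002
grip_force: 0.4
```

step_arm(
  increments=[-1, 0.01, 0.005, 0, 0, 0, 0, -1, 0.02, 0.009, 0, 0, 0, 0, -1, 0.03, 0.011, 0, 0, 0, 0, -1, 0.041, 0.013, 0, 0, 0, 0, -1, 0.047, 0.013, 0, 0, 0, 0, -1, 0.052, 0.013, 0, 0, 0, 0, -1, 0.052, 0.013, 0, 0, 0, 0],
)

```text
time: 3.68
ee_pos: [0.6247, 0.244, 0.1721]
ee_rot: [[-0.994, -0.112, 0.0], [-0.112, 0.994, 0.0], [-0.0, 0.0, -1.0]]
force: [-0.3, 0.2, -0.4]
opening: 0.0001
grip_force: 0.0
```

```bash
python3 - <<'E'
from h import *
shot('top','top1'); p,w=cloud('top1')
print({k:ctrl.get_state()[k] for k in('time','ee_pos','force')})
k=(w[...,2]>.168)&(w[...,2]<.186)&(np.hypot(w[...,0]-.617,w[...,1]-.164)<.15)&(w[...,1]>.165)
q=w[k];o=np.argsort(q[:,1]);print(q[o][::max(1,len(q)//10)].round(3))
E
```

```text
{'time': 3.7333, 'ee_pos': array([0.6241767 , 0.24391394, 0.17215512]), 'force': array([ 0.20651373, -0.79746999,  0.21437206])}
[[0.61  0.166 0.173]
 [0.621 0.177 0.184]
 [0.621 0.181 0.183]
 [0.622 0.186 0.18 ]
 [0.627 0.191 0.182]
 [0.63  0.196 0.183]
 [0.631 0.201 0.182]
 [0.631 0.206 0.181]
 [0.62  0.233 0.185]
 [0.615 0.239 0.17 ]
 [0.615 0.248 0.172]]
```

step_arm(
  increments=[-1, -0.03, 0, 0.01, 0, 0, 0, -1, -0.05, 0, 0.04, 0, 0, 0, -0.5, -0.08, -0.03, 0.058, 0, 0, 0, 1, -0.118, -0.054, 0.058, 0, 0, 0, 1, -0.118, -0.054, 0.058, 0, 0, 0, 1, -0.118, -0.054, 0.058, 0, 0, 0, 1, -0.118, -0.054, 0.058, 0, 0, 0],
)

```text
time: 4.32
ee_pos: [0.5058, 0.1897, 0.2311]
ee_rot: [[-0.994, -0.112, 0.002], [-0.112, 0.994, 0.001], [-0.002, 0.001, -1.0]]
force: [0.5, -0.3, 0.7]
opening: 0.0604
grip_force: 0.0
```

```bash
python3 - <<'E'
from h import *
s=ctrl.get_state();shot('wrist','w1'); p,w=cloud('w1');print(s['ee_pos'],s['opening'])
k=(np.hypot(w[...,0]-.507,w[...,1]-.19)<.045)
q=w[k];
for lo,hi in((.04,.095),(.096,.105),(.105,.112)):
    r=q[(q[:,2]>lo)&(q[:,2]<hi)]; print(lo,len(r),r.mean(0).round(4),((r.max(0)+r.min(0))/2).round(4),np.ptp(r,axis=0).round(4)) if len(r) else 0
E
```

```text
[0.50579273 0.1897408  0.2311402 ] 0.060397280487885084
0.04 770 [0.4917 0.189  0.0727] [0.4972 0.1889 0.0675] [0.0397 0.052  0.0547]
0.096 3686 [0.5051 0.1904 0.1009] [0.5066 0.1908 0.1005] [0.0584 0.0584 0.009 ]
0.105 138 [0.506  0.1906 0.1074] [0.5048 0.1904 0.1075] [0.0263 0.0286 0.0051]
```

View pics/w1.png

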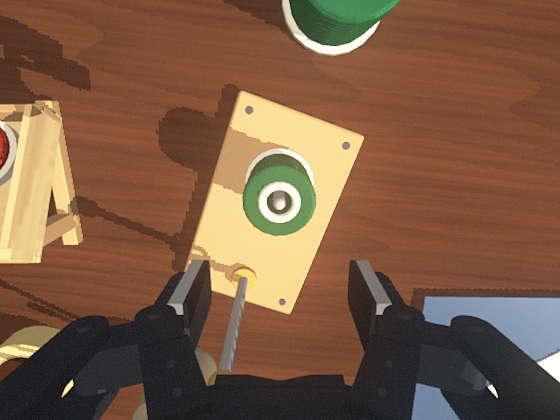

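The wrist view shows the target spool, on the spindle with its bore at (280,202), centred between the open jaws. I'll descend and grip.

step_arm(
  increments=[1, 0.001, 0.001, 0, 0, 0, 0, 1, 0.001, 0.001, -0.03, 0, 0, 0, 1, 0.001, 0.001, -0.06, 0, 0, 0, 1, 0.001, 0.001, -0.09, 0, 0, 0, 1, 0.001, 0.001, -0.12, 0, 0, 0, 1, 0.001, 0.001, -0.145, 0, 0, 0, 1, 0.001, 0.001, -0.16, 0, 0, 0, 1, 0.001, 0.001, -0.167, 0, 0, 0, 1, 0.001, 0.001, -0.167, 0, 0, 0],
)

```text
time: 5.12
ee_pos: [0.5062, 0.1909, 0.061]
ee_rot: [[-0.994, -0.113, -0.004], [-0.113, 0.994, -0.001], [0.004, -0.0, -1.0]]
force: [-0.7, -0.1, 0.3]
opening: 0.0854
grip_force: 0.0
```

step_arm(
  increments=[-1, 0, 0, 0, 0, 0, 0, -1, 0, 0, 0, 0, 0, 0, -1, 0, 0, 0, 0, 0, 0, -1, 0, 0, 0, 0, 0, 0, -1, 0, 0, 0, 0, 0, 0, -1, 0, 0, 0, 0, 0, 0, -1, 0, 0, 0, 0, 0, 0, -1, 0, 0, 0, 0, 0, 0, -1, 0, 0, 0, 0, 0, 0, -1, 0, 0, 0, 0, 0, 0],
  force=45,
)

```text
time: 5.95
ee_pos: [0.5084, 0.191, 0.065]
ee_rot: [[-0.994, -0.112, 0.004], [-0.112, 0.994, 0.001], [-0.004, 0.0, -1.0]]
force: [0.8, -0.3, 6.1]
opening: 0.0554
grip_force: 48.7
```

step_arm(
  increments=[-1, 0, 0, 0.01, 0, 0, 0, -1, 0, 0, 0.025, 0, 0, 0, -1, 0, 0, 0.04, 0, 0, 0, -1, 0, 0, 0.055, 0, 0, 0, -1, 0, 0, 0.07, 0, 0, 0, -1, 0, 0, 0.085, 0, 0, 0, -1, 0, 0, 0.1, 0, 0, 0, -1, 0, 0, 0.115, 0, 0, 0, -1, 0, 0, 0.13, 0, 0, 0, -1, 0, 0, 0.145, 0, 0, 0, -1, 0, 0, 0.16, 0, 0, 0, -1, 0, 0, 0.16, 0, 0, 0],
)

```text
time: 6.95
ee_pos: [0.5075, 0.191, 0.2263]
ee_rot: [[-0.994, -0.112, 0.003], [-0.112, 0.994, 0.001], [-0.003, 0.001, -1.0]]
force: [1.2, -0.2, -3.9]
opening: 0.0555
grip_force: 49.1
```

```bash
python3 - <<'E'
from h import *
s=ctrl.get_state();print({k:np.round(s[k],4) for k in('time','ee_pos','force','joints')})
shot('scene','s2');p,w=cloud('s2');c=s['ee_pos']
hsv=cv2.cvtColor(p,cv2.COLOR_RGB2HSV).astype(int)
k=(np.hypot(w[...,0]-c[0],w[...,1]-c[1])<.045)&(w[...,2]>.11)&(w[...,2]<c[2]+.06)
q=w[k];print('lowest',np.percentile(q[:,2],[1,2,5]).round(4))
g=k&(hsv[...,1]<90)&(w[...,2]<c[2]-.02);print('flange',w[g].mean(0).round(4),np.ptp(w[g],axis=0).round(3),w[g][:,2].min())
cv2.imwrite('pics/s2c.png',cv2.resize(cv2.imread('pics/s2.png')[130:350,230:480],(750,660))[:600])
E
```

```text
{'time': np.float64(6.95), 'ee_pos': array([0.5075, 0.191 , 0.2263]), 'force': array([ 1.1757, -0.2218, -3.9392]), 'joints': array([ 2.117e-01,  2.518e-01, -7.640e-02,  1.239e+00,  4.000e-04,
        9.910e-02])}
lowest [0.1861 0.1874 0.1903]
flange [0.52   0.2069 0.1903] [0.063 0.063 0.021] 0.18351865213612195
```

View pics/s2c.png

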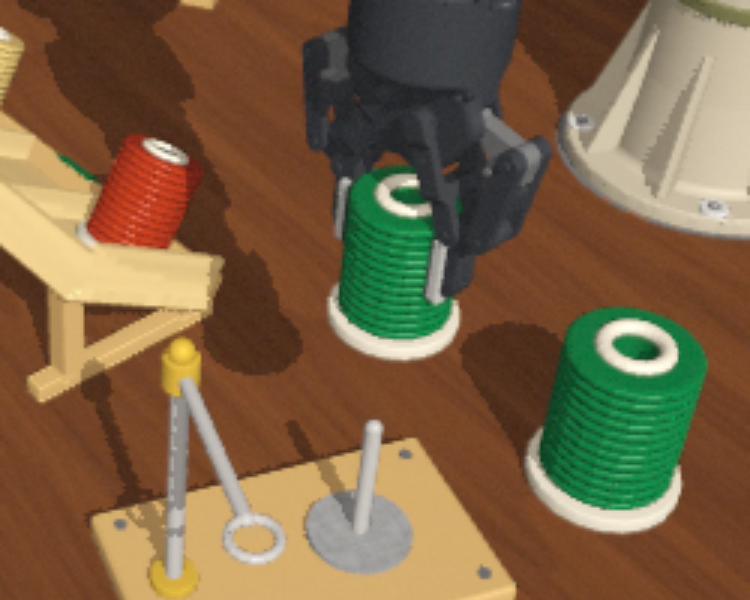

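The crop shows the spool hanging upright in the jaws, off the spindle. The guide stays aside at about 95°. I'll carry it over the rack and tilt it to 30°.

step_arm(
  increments=[-1, -0.002, -0.012, 0.005, 0, 0, 0, -1, -0.006, -0.04, 0.01, 0, 0, 0, -1, -0.01, -0.075, 0.01, 0, 0, 0, -1, -0.016, -0.11, 0.01, 0.3, -2.5, 0, -1, -0.021, -0.147, 0.01, 0.6, -5, 0, -1, -0.026, -0.184, 0.01, 1.2, -9.9, 0, -1, -0.031, -0.221, 0.01, 1.8, -14.9, 0, -1, -0.036, -0.258, 0.01, 2.4, -19.9, 0, -1, -0.041, -0.295, 0.01, 2.8, -23.2, 0, -1, -0.046, -0.33, 0.01, 3.2, -26.5, 0, -1, -0.05, -0.357, 0.01, 3.6, -29.8, 0, -1, -0.053, -0.374, 0.01, 3.6, -29.8, 0],
)

```text
time: 8.0
ee_pos: [0.45, -0.185, 0.2307]
ee_rot: [[-0.862, -0.108, 0.495], [-0.091, 0.994, 0.059], [-0.499, 0.005, -0.867]]
force: [0.3, 0.2, -4.5]
opening: 0.0556
grip_force: 49.4
```

step_arm(
  increments=[-1, 0, -0.004, -0.01, 0, 0, 0, -1, 0, -0.004, -0.03, 0, 0, 0, -1, 0, -0.004, -0.05, 0, 0, 0, -1, 0, -0.004, -0.06, 0, 0, 0, -1, 0, -0.004, -0.06, 0, 0, 0, -1, 0, -0.004, -0.06, 0, 0, 0],
)

```text
time: 8.5
ee_pos: [0.4526, -0.1857, 0.1715]
ee_rot: [[-0.862, -0.114, 0.494], [-0.095, 0.993, 0.063], [-0.498, 0.007, -0.867]]
force: [0.3, 0.5, -3.9]
opening: 0.0553
grip_force: 49.4
```

```bash
cat >> h.py <<'E'
def rel(extra=0):
    s=ctrl.get_state();P=np.array([.5216,-.1794,.05]);y=np.radians(6.9);t=np.pi/6
    rx=np.array([np.cos(y),np.sin(y),0]);e=np.cos(t)*rx+[0,0,.5];a=-.5*rx+[0,0,np.cos(t)];b=np.cross(a,e)
    d=s['ee_pos']-.0425*a-P
    print('t',s['time'],'tcp',s['ee_pos'].round(4),'upslope',(d@e).round(4),'bays',(d@b).round(4),'height',(d@a).round(4),'| F e,b,a',(s['force']@np.array([e,b,a]).T).round(2))
    print('tool in rack axes',(np.array([e,b,a])@s['ee_rot']).round(3).tolist()); return e,b,a,P
E
python3 - <<'E'
from h import *
e,b,a,P=rel(); print(e,b,a)
shot('wrist','w3');shot('top','t3');shot('scene','s3')
A=cv2.imread('pics/w3.png');cv2.imwrite('pics/w3v.png',A)
B=cv2.imread('pics/t3.png')[170:300,270:470];C=cv2.imread('pics/s3.png')[110:270,150:330]
cv2.imwrite('pics/v3.png',np.vstack([np.hstack([cv2.resize(A,(400,300)),cv2.resize(C,(400,300))]),np.hstack([cv2.resize(B,(460,300)),np.zeros((300,340,3),np.uint8)])]))
E
```

```text
t 8.5 tcp [ 0.4526 -0.1857  0.1715] upslope 0.0008 bays 0.0021 height 0.0973 | F e,b,a [-1.64  0.48 -3.55]
tool in rack axes [[-1.0, 0.009, -0.003], [0.009, 1.0, 0.003], [0.003, 0.003, -1.0]]
[0.85975308 0.10404155 0.5       ] [-0.12013684  0.99275734  0.        ] [-0.49637867 -0.06006842  0.8660254 ]
```

View pics/v3.png

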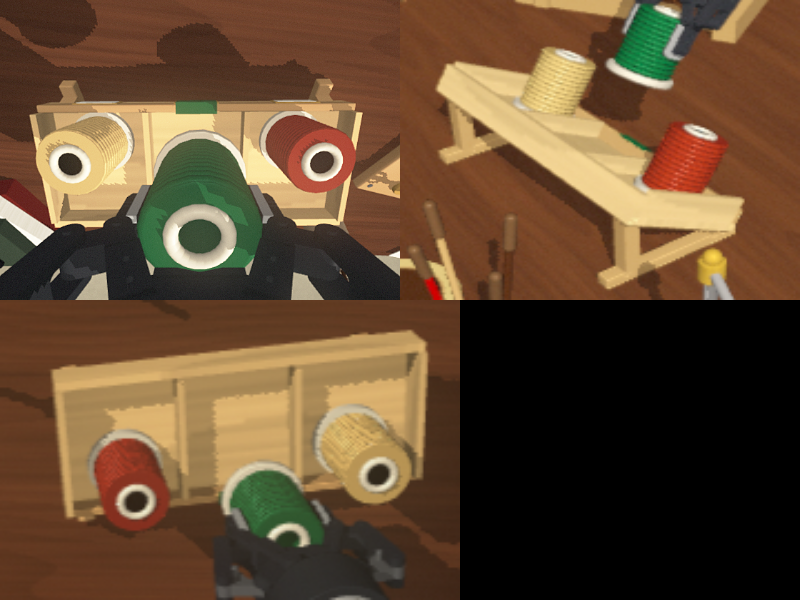

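The spool hovers tilted over the middle bay, and the card shows at the top centre of the wrist view. The wrist depth lets me refine the bay frame.

```bash
python3 - <<'E'
from h import *
e,b,a,P=rel()
p,w=cloud('w3'); r=(w-P)@np.array([e,b,a]).T
hsv=cv2.cvtColor(p,cv2.COLOR_RGB2HSV).astype(int)
g=(hsv[...,0]>50)&(hsv[...,0]<95)&(hsv[...,1]>100); g[165:]=0
vv,uu=np.where(g);q=r[g];print('card px',uu.min(),uu.max(),vv.min(),vv.max(),'rack',np.nanmedian(q,0).round(4),np.nanpercentile(q,[3,97],axis=0).round(4))
for dv in (.03,.045,.055):
    k=(abs(r[...,0]-dv)<.006)&(abs(r[...,1])<.058)&(abs(r[...,2])<.03); 
    q=r[k]; f=q[(abs(q[:,1])<.04)]; h=q[q[:,2]>.012]
    print('x',dv,'floor h',np.median(f[:,2]).round(4) if len(f) else None,'div L',(np.percentile(h[h[:,1]>0][:,1],[5,50,95]).round(4) if (h[:,1]>0).any() else None),'div R',(np.percentile(h[h[:,1]<0][:,1],[5,50,95]).round(4) if (h[:,1]<0).any() else None))
k=(abs(abs(r[...,1])-.052)<.01)&(r[...,2]>.014)&(r[...,2]<.026)&(r[...,0]>-.02)&(r[...,0]<.05);q=r[k]
for s in(1,-1):
    h=q[q[:,1]*s>0];print('div',s,len(h),np.median(h,0).round(4),np.percentile(h[:,1],[5,95]).round(4))
# lip top & inner edge, floor
k=(abs(r[...,1])<.045)&(r[...,0]<-.02)&(r[...,0]>-.06);q=r[k]
h=q[(q[:,2]>.012)&(q[:,2]<.024)];print('lip top',len(h),np.percentile(h,[5,50,95],axis=0).round(4))
k=(abs(r[...,1])<.045)&(abs(r[...,2])<.006)&(r[...,0]>-.04)&(r[...,0]<.07);print('floor',k.sum(),np.percentile(r[k],[2,50,98],axis=0).round(4))
for nm,s in(('red',1),('ochre',-1)):
    k=(abs(r[...,1]-s*.104)<.045)&(r[...,2]>.077)&(r[...,2]<.084)&(abs(r[...,0])<.05);h=r[k];print(nm,'top centre',len(h),((h.max(0)+h.min(0))/2).round(4),h.mean(0).round(4))
E
```

```text
t 8.65 tcp [ 0.4542 -0.1873  0.1741] upslope 0.0033 bays 0.0002 height 0.0989 | F e,b,a [-1.76 -0.56 -3.14]
tool in rack axes [[-1.0, 0.007, 0.001], [0.007, 1.0, -0.001], [-0.001, -0.001, -1.0]]
card px 246 302 142 158 rack [-0.0404 -0.0018  0.0197] [[-0.0455 -0.0199  0.0184]
 [-0.0347  0.018   0.021 ]]
x 0.03 floor h None div L [0.053  0.0539 0.0549] div R [-0.0547 -0.0512 -0.049 ]
x 0.045 floor h None div L [0.0541 0.0543 0.0545] div R [-0.0548 -0.0517 -0.0492]
x 0.055 floor h None div L None div R None
div 1 537 [0.0008 0.052  0.0207] [0.049  0.0547]
div -1 757 [ 0.01   -0.0514  0.0208] [-0.0546 -0.0489]
lip top 1793 [[-0.045  -0.0394  0.0171]
 [-0.04    0.0004  0.0193]
 [-0.0348  0.0395  0.0206]]
floor 3664 [[-0.0324 -0.0439 -0.0005]
 [-0.0194 -0.004   0.0009]
 [ 0.0042  0.0439  0.0023]]
red top centre 6680 [-0.002   0.1034  0.0803] [-0.0026  0.1031  0.0789]
ochre top centre 6870 [-0.0027 -0.1033  0.0805] [-0.0035 -0.1029  0.0792]
```

step_arm(
  increments=[-1, 0.005, 0.0006, -0.0087, 0, 0, 0, -1, 0.0124, 0.0015, -0.0217, 0, 0, 0, -1, 0.02, 0.0024, -0.0346, 0, 0, 0, -1, 0.0273, 0.0033, -0.0476, 0, 0, 0, -1, 0.0347, 0.0042, -0.0606, 0, 0, 0, -1, 0.0397, 0.0048, -0.0693, 0, 0, 0, -1, 0.0432, 0.0052, -0.0753, 0, 0, 0, -1, 0.0432, 0.0052, -0.0753, 0, 0, 0, -1, 0.0432, 0.0052, -0.0753, 0, 0, 0],
)

```text
time: 9.4
ee_pos: [0.4972, -0.1821, 0.0984]
ee_rot: [[-0.86, -0.114, 0.497], [-0.097, 0.993, 0.06], [-0.5, 0.004, -0.866]]
force: [0.5, -0.6, -3.5]
opening: 0.0554
grip_force: 49.3
```

```bash
python3 - <<'E'
from h import *
rel()
E
```

```text
t 9.4 tcp [ 0.4972 -0.1821  0.0984] upslope 0.003 bays 0.0003 height 0.0117 | F e,b,a [-1.42 -0.65 -3.27]
tool in rack axes [[-1.0, 0.007, 0.0], [0.007, 1.0, 0.0], [-0.0, 0.0, -1.0]]
```

step_arm(
  increments=[-1, 0.0015, 0.0002, -0.0026, 0, 0, 0, -1, 0.0025, 0.0003, -0.0043, 0, 0, 0, -1, 0.0035, 0.0004, -0.0061, 0, 0, 0, -1, 0.004, 0.0005, -0.0069, 0, 0, 0, -1, 0.0045, 0.0005, -0.0078, 0, 0, 0, -1, 0.0045, 0.0005, -0.0078, 0, 0, 0],
)

```text
time: 9.9
ee_pos: [0.5015, -0.1816, 0.0901]
ee_rot: [[-0.861, -0.113, 0.497], [-0.096, 0.994, 0.06], [-0.5, 0.004, -0.866]]
force: [-0.1, -0.7, -3.6]
opening: 0.0554
grip_force: 49.4
```

```bash
python3 - <<'E'
from h import *
rel()
E
```

```text
t 9.9 tcp [ 0.5015 -0.1816  0.0901] upslope 0.0025 bays 0.0003 height 0.0024 | F e,b,a [-1.96 -0.72 -3.04]
tool in rack axes [[-1.0, 0.008, 0.0], [0.008, 1.0, 0.0], [-0.0, 0.0, -1.0]]
```

Still no contact. I'll go on in 1 mm steps.

step_arm(
  increments=[-1, 0.0005, 0.0001, -0.0009, 0, 0, 0, -1, 0.0005, 0.0001, -0.0009, 0, 0, 0, -1, 0.001, 0.0001, -0.0017, 0, 0, 0, -1, 0.001, 0.0001, -0.0017, 0, 0, 0],
)

```text
time: 10.23
ee_pos: [0.502, -0.1814, 0.089]
ee_rot: [[-0.861, -0.113, 0.496], [-0.096, 0.994, 0.06], [-0.5, 0.004, -0.866]]
force: [-8.2, 1.5, 5.5]
opening: 0.0555
grip_force: 50.3
```

step_arm(
  increments=[-1, 0.0005, 0.0001, -0.0009, 0, 0, 0, -1, 0.0005, 0.0001, -0.0009, 0, 0, 0],
)

```text
time: 10.4
ee_pos: [0.502, -0.1814, 0.0888]
ee_rot: [[-0.861, -0.112, 0.496], [-0.096, 0.994, 0.059], [-0.5, 0.004, -0.866]]
force: [-19.3, 1.8, 19.0]
opening: 0.0556
grip_force: 51.8
```

```bash
python3 - <<'E'
from h import *
rel()
E
```

```text
t 10.4 tcp [ 0.502  -0.1814  0.0888] upslope 0.0024 bays 0.0004 height 0.001 | F e,b,a [-6.92  4.12 25.91]
tool in rack axes [[-1.0, 0.009, -0.0], [0.009, 1.0, -0.001], [0.0, -0.001, -1.0]]
```

step_arm(
  increments=[-1, -0.0005, -0.0001, 0.0009, 0, 0, 0, -1, -0.0014, -0.0002, 0.0004, 0, 0, 0, -1, -0.0022, -0.0003, -0.0001, 0, 0, 0, -1, -0.0031, -0.0004, -0.0006, 0, 0, 0, -1, -0.0039, -0.0005, -0.0011, 0, 0, 0, -1, -0.0039, -0.0005, -0.0011, 0, 0, 0],
)

```text
time: 10.9
ee_pos: [0.5008, -0.1826, 0.0882]
ee_rot: [[-0.858, -0.114, 0.5], [-0.098, 0.993, 0.059], [-0.504, 0.002, -0.864]]
force: [-1.7, 1.5, 5.7]
opening: 0.0554
grip_force: 50.1
```

```bash
python3 - <<'E'
from h import *
rel()
E
```

```text
t 10.9 tcp [ 0.5008 -0.1826  0.0882] upslope 0.0009 bays -0.0006 height 0.0011 | F e,b,a [1.51 1.66 5.71]
tool in rack axes [[-1.0, 0.006, 0.004], [0.006, 1.0, -0.001], [-0.004, -0.001, -1.0]]
```

step_arm(
  increments=[-1, -0.0009, -0.0001, -0.0005, 0, 0, 0, -1, -0.0017, -0.0002, -0.001, 0, 0, 0, -1, -0.0017, -0.0002, -0.001, 0, 0, 0],
)

```text
time: 11.15
ee_pos: [0.4996, -0.183, 0.0876]
ee_rot: [[-0.858, -0.115, 0.501], [-0.098, 0.993, 0.059], [-0.505, 0.002, -0.863]]
force: [0.5, 1.3, 5.4]
opening: 0.0559
grip_force: 50.0
```

```bash
python3 - <<'E'
from h import *
rel()
E
```

```text
t 11.15 tcp [ 0.4996 -0.183   0.0876] upslope -0.0005 bays -0.0009 height 0.0012 | F e,b,a [3.25 1.27 4.34]
tool in rack axes [[-1.0, 0.006, 0.005], [0.006, 1.0, -0.001], [-0.005, -0.001, -1.0]]
```

step_arm(
  increments=[-1, -0.0009, -0.0001, -0.0005, 0, 0, 0, -1, -0.0017, -0.0002, -0.001, 0, 0, 0, -1, -0.0017, -0.0002, -0.001, 0, 0, 0],
)

```text
time: 11.4
ee_pos: [0.4991, -0.1831, 0.0875]
ee_rot: [[-0.856, -0.116, 0.504], [-0.099, 0.993, 0.06], [-0.507, 0.002, -0.862]]
force: [3.4, 4.1, 8.6]
opening: 0.0553
grip_force: 49.9
```

```bash
python3 - <<'E'
from h import *
rel()
E
```

```text
t 11.4 tcp [ 0.4991 -0.1831  0.0875] upslope -0.001 bays -0.0009 height 0.0014 | F e,b,a [7.69 3.69 5.48]
tool in rack axes [[-1.0, 0.005, 0.008], [0.005, 1.0, -0.001], [-0.008, -0.001, -1.0]]
```

```bash
python3 - <<'E'
from h import *
e,b,a,P=rel()
for n in('wrist','scene','top'):
    shot(n,n+'5');p,w=cloud(n+'5');r=(w-P)@np.array([e,b,a]).T
    for nm,s in(('green',0),('red',.104),('ochre',-.104)):
        k=(abs(r[...,1]-s)<.036)&(r[...,2]>.076)&(r[...,2]<.085)&(abs(r[...,0])<.04);h=r[k]
        if len(h)>30:
            A=np.c_[h[:,:2],np.ones(len(h))];c=np.linalg.lstsq(A,h[:,2],rcond=None)[0]
            print(n,nm,'top',len(h),h.mean(0).round(4),'ctr',((h.max(0)+h.min(0))/2).round(4)[:2],'tilt deg',np.degrees(c[:2]).round(1))
B=cv2.imread('pics/top5.png')[190:280,290:460];C=cv2.imread('pics/scene5.png')[110:250,150:330];A=cv2.imread('pics/wrist5.png')
cv2.imwrite('pics/v5.png',np.vstack([np.hstack([cv2.resize(A,(400,300)),cv2.resize(C,(400,300))]),cv2.copyMakeBorder(cv2.resize(B,(560,296)),0,4,0,240,0)]))
E
```

```text
t 11.4 tcp [ 0.4991 -0.1831  0.0875] upslope -0.001 bays -0.0009 height 0.0014 | F e,b,a [7.69 3.69 5.48]
tool in rack axes [[-1.0, 0.005, 0.008], [0.005, 1.0, -0.001], [-0.008, -0.001, -1.0]]
wrist green top 17617 [-0.0092 -0.0001  0.0793] ctr [-0.0074 -0.    ] tilt deg [ 2.2 -0. ]
wrist red top 4292 [-0.0045  0.0839  0.0783] ctr [-0.0029  0.0851] tilt deg [0.9 4.7]
wrist ochre top 4408 [-0.0057 -0.084   0.0785] ctr [-0.0041 -0.0857] tilt deg [ 1.3 -5.4]
scene green top 150 [ 0.0079 -0.0041  0.08  ] ctr [0.0056 0.    ] tilt deg [-4.5 -1.1]
scene red top 172 [0.0047 0.1095 0.0789] ctr [-0.0014  0.105 ] tilt deg [-2.2 -1.6]
scene ochre top 120 [ 0.006  -0.0985  0.0792] ctr [ 0.001  -0.1024] tilt deg [-3.5 -1.9]
top green top 260 [ 0.013  -0.0023  0.0789] ctr [0.011  0.0003] tilt deg [-4.3  0.7]
top red top 525 [0.0003 0.1041 0.0784] ctr [0.0003 0.1041] tilt deg [0.2 0. ]
top ochre top 529 [ 0.0013 -0.1041  0.0786] ctr [-0.0002 -0.1038] tilt deg [-0.1  0.1]
```

View pics/v5.png

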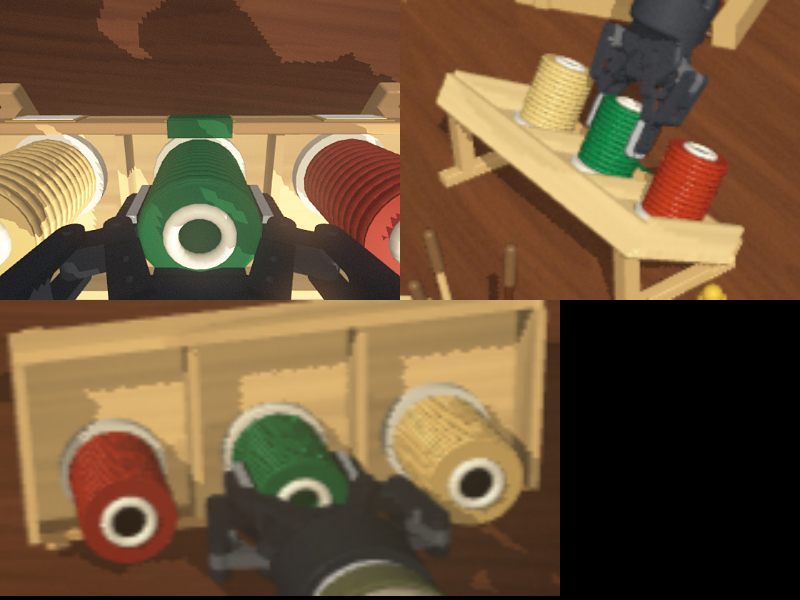

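The spool sits in the bay with its flange at the lip. The wrist has yielded about 0.5° of extra tilt, so I'll take that out and seat it again.

step_arm(
  increments=[-1, -0.0004, 0, -0.0005, -0.04, 0.35, 0, -1, -0.0008, -0.0001, -0.001, -0.08, 0.7, 0, -1, -0.0008, -0.0001, -0.001, -0.08, 0.7, 0],
)

```text
time: 11.8
ee_pos: [0.4993, -0.1831, 0.0874]
ee_rot: [[-0.861, -0.117, 0.495], [-0.101, 0.993, 0.06], [-0.498, 0.001, -0.867]]
force: [4.8, 4.7, 9.8]
opening: 0.0555
grip_force: 50.0
```

```bash
python3 - <<'E'
from h import *
rel()
E
```

```text
t 11.8 tcp [ 0.4993 -0.1831  0.0874] upslope -0.0008 bays -0.001 height 0.0012 | F e,b,a [9.49 4.07 5.88]
tool in rack axes [[-1.0, 0.004, -0.002], [0.004, 1.0, -0.0], [0.002, -0.0, -1.0]]
```

step_arm(
  increments=[-1, 0.0009, 0.0001, 0.0005, 0, 0, 0, -1, 0.0009, 0.0001, 0.0005, 0, 0, 0, -0.2, 0.0009, 0.0001, 0.0005, 0, 0, 0, 0.7, 0.0009, 0.0001, 0.0005, 0, 0, 0, 0.7, 0.0009, 0.0001, 0.0005, 0, 0, 0, 0.7, 0.0009, 0.0001, 0.0005, 0, 0, 0, 0.7, 0.0009, 0.0001, 0.0005, 0, 0, 0, 0.7, 0.0009, 0.0001, 0.0005, 0, 0, 0, 0.7, 0.0009, 0.0001, 0.0005, 0, 0, 0],
)

```text
time: 12.55
ee_pos: [0.4955, -0.1822, 0.0837]
ee_rot: [[-0.867, -0.113, 0.486], [-0.097, 0.994, 0.059], [-0.489, 0.004, -0.872]]
force: [-0.3, -0.1, -0.3]
opening: 0.0726
grip_force: 0.0
```

```bash
python3 - <<'E'
from h import *
e,b,a,P=rel();print(ctrl.get_state()['opening'])
E
```

```text
t 12.55 tcp [ 0.4955 -0.1822  0.0837] upslope -0.0059 bays 0.0003 height -0.0002 | F e,b,a [-0.4  -0.05 -0.06]
tool in rack axes [[-1.0, 0.008, -0.013], [0.008, 1.0, 0.0], [0.013, 0.0, -1.0]]
0.07263713282279229
```

step_arm(
  increments=[0.7, -0.005, -0.0006, 0.0087, 0, 0, 0, 0.7, -0.0124, -0.0015, 0.0217, 0, 0, 0, 0.7, -0.0223, -0.0027, 0.039, 0, 0, 0, 0.7, -0.0347, -0.0042, 0.0606, 0, 0, 0, 0.7, -0.0496, -0.006, 0.0866, 0, 0, 0, 0.7, -0.0596, -0.0072, 0.104, 0, 0, 0, 0.7, -0.0596, -0.0072, 0.12, 0, 0, 0, 0.7, -0.0596, -0.0072, 0.15, 0, 0, 0, 0.7, -0.0596, -0.0072, 0.15, 0, 0, 0],
)

```text
time: 13.3
ee_pos: [0.4381, -0.1917, 0.2397]
ee_rot: [[-0.863, -0.113, 0.492], [-0.1, 0.994, 0.053], [-0.495, -0.003, -0.869]]
force: [0.6, -1.5, 0.6]
opening: 0.0729
grip_force: 0.0
```

```bash
python3 - <<'E'
from h import *
e,b,a,P=rel()
for n in('wrist','scene','top'):
    shot(n,n+'6');p,w=cloud(n+'6');r=(w-P)@np.array([e,b,a]).T
    for nm,s in(('green',0),('red',.104),('ochre',-.104)):
        k=(abs(r[...,1]-s)<.036)&(r[...,2]>.074)&(r[...,2]<.086)&(abs(r[...,0])<.04);h=r[k]
        if len(h)>30:
            A=np.c_[h[:,:2],np.ones(len(h))];c=np.linalg.lstsq(A,h[:,2],rcond=None)[0]
            print(n,nm,'top',len(h),h.mean(0).round(4),'ctr',((h.max(0)+h.min(0))/2).round(4)[:2],'tilt deg',np.degrees(c[:2]).round(1))
B=cv2.imread('pics/top6.png')[160:290,150:470];C=cv2.imread('pics/scene6.png')[110:250,150:330];A=cv2.imread('pics/wrist6.png')
cv2.imwrite('pics/v6.png',np.vstack([np.hstack([cv2.resize(A,(400,300)),cv2.resize(C,(400,300))]),cv2.copyMakeBorder(cv2.resize(B,(720,292)),0,8,0,80,0)]))
E
```

```text
t 13.3 tcp [ 0.4381 -0.1917  0.2397] upslope 0.0217 bays -0.0021 height 0.1639 | F e,b,a [ 0.69 -1.53  0.27]
tool in rack axes [[-1.0, 0.005, -0.006], [0.005, 1.0, -0.006], [0.006, -0.006, -1.0]]
wrist green top 4044 [-0.0028  0.      0.0789] ctr [-0.0014  0.    ] tilt deg [ 0.2 -0.2]
wrist red top 4567 [-0.0024  0.1028  0.0788] ctr [-0.0013  0.104 ] tilt deg [0.3 0.4]
wrist ochre top 4518 [-0.0033 -0.1025  0.0791] ctr [-0.0021 -0.1037] tilt deg [ 0.3 -0.6]
scene green top 164 [0.0062 0.0073 0.0785] ctr [-0.0002  0.0041] tilt deg [-3.7 -3.4]
scene red top 199 [0.0058 0.1108 0.0783] ctr [-0.0015  0.1055] tilt deg [-3.1 -3.1]
scene ochre top 154 [ 0.0055 -0.0958  0.0785] ctr [ 0.0005 -0.1029] tilt deg [-3.6 -3.9]
top green top 548 [0.0009 0.0005 0.078 ] ctr [-0.0001 -0.0003] tilt deg [-0.6 -0.3]
top red top 620 [0.0012 0.1041 0.0779] ctr [-1.000e-04  1.039e-01] tilt deg [-0.4  0. ]
top ochre top 618 [ 0.001  -0.103   0.0781] ctr [ 0.0004 -0.1032] tilt deg [-0.3 -0.6]
```

View pics/v6.png

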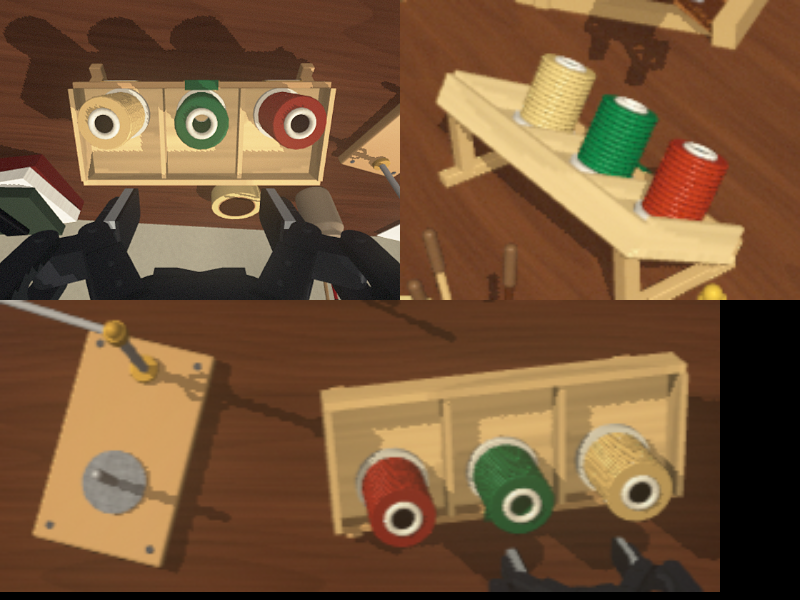

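The green spool stands in line with its neighbours: same tilt, and the same distance from the lip to within 1 mm. The guide is well aside and nothing touches the robot, so I'm handing in.

```bash
python3 -c "
from rig import ctrl
print(ctrl.close_job())"
```

```text
the job is handed in; nothing more can be done
None
```

The job is handed in: the guide arm is swung about 95° aside, and the green spool stands square on the floor of the green-card bay against the front lip. No verdict came back. The last pictures show the other two spools undisturbed, and the arm never came near the brush jar or tape roll.

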